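# Run out the funnel board and hold it for pouring

### The job

Get the funnel ready for filling the jug: first take the hook spanner off the funnel board and hang it by its eye on the free hook of the hook stand, and let go of it. Then slide the board outward along the riser until the line across it is at the riser's outer edge, which brings the funnel, still seated in its hole, over the jug; it overbalances there, so keep it lying flat, never letting it tip, and finish while still holding it down. Leave the jug and the other things on the bench where they are.

Things in the scene. Friction and masses are not known exactly. Their poses are not given: they have to be found in the camera images.
- riser: Sizes in mm. fixed plywood step stand, 300 long (its x) x 200 wide (its y), top face 200 above the bench. Origin: centre of its footprint at bench level, z up, +x towards its outer end; its outer edge is the top edge 150 from the origin along +x. Two guide strips (10 high) along its top leave a lane 148 wide, in which the board slides along x with 4 of play each side.
- riser_edge (a point): middle of the riser's outer top edge (x 150, z 200 in the riser's frame; same axes)
- board: loose plywood funnel board, 460 long (its x) x 140 wide x 18 thick, about 0.7 kg, lying flat on the riser, its outer end (+x) sticking out past the outer edge. Origin: centre of its underside, +x to its outer end, z up. An 80 hole at x +165 carries the funnel. Near its inner end a wooden grip batten stands across it.
- board_line (a point): the dark pen line (5 wide) straight across the board's top and sides, at x -60 of the board, 290 from its outer end; this point is the middle of the line on the top face, board's axes. At the start it is 120 to 160 inside the riser's outer edge.
- board_grip (a point): middle of the top of the grip batten (x -185, z 54 in the board's frame). The batten is 22 thick (along x), 100 wide (along y), 36 high above the board's top. With the line at the riser's edge the outer end overbalances: 3 to 6 N down on the batten keeps the board flat. Without a hand on it (spanner off) it stays flat only while the line is 75 or more short of the edge.
- funnel: loose white plastic funnel seated in the board's hole, its flat flange (94 across) resting on the board; 125 across the rim, rim 31 above the board's top, about 0.12 kg. Origin on its axis at the flange's underside, level with the board's top, z up
- funnel_spout (a point): lower end of the funnel's spout, 91 below the funnel's origin, about 19 above the jug's rim
- jug: white plastic jug on the bench beyond the riser, 112 across, 108 high, with a handle at its own +y; origin: centre of its underside. It stands where the spout will be when the line is at the riser's edge, within 8
- spanner: loose steel hook spanner lying flat across the board between batten and funnel, 0.2 kg. Origin: underside of its straight handle, which is 22 wide and 8 thick, 10 towards the eye from its centre of mass; +x points to the eye end, z up. The handle bar runs from x -67 to +57, the curved hook jaw is at the other end (to x -120, sideways to +y 48).
- spanner_eye (a point): centre of the spanner's round eye (x +75, z 4 in the spanner's frame): hole 28 across, 42 outside
- hook_stand: fixed steel stand with a 124 round foot and a post 294 high, two upturned hooks of 8 round bar at opposite sides. Origin: centre of the foot at bench level, z up. The hook at its -x side is free; a bottle brush hangs from the one at its +x side. From the post the bar runs out, dipping to its bend 75 out at height 262 (axis), then turns up to its tip 85 out
- hook_tip (a point): very top of the upturned tip of the free hook (x -85, z 300 in the stand's frame); the tip stands about 32 above the bend, leaning out by a few degrees
- hook_bend (a point): middle of the bend of the free hook, axis of the bar (x -75, z 263 in the stand's frame). A tool hung by its eye may settle anywhere along the bar, the eye's centre about 10 below the bar's axis
- bottle_a: bystander: glass bottle, 72 across, 239 high; origin: centre of its underside
- bottle_b: bystander: glass bottle, 68 across, 229 high; origin: centre of its underside
- bottle_c: bystander: glass bottle, 72 across, 239 high; origin: centre of its underside
- label_roll: bystander: roll of labels standing on end, 124 across, 95 high; origin: centre of its underside
- shot_glass: bystander: small glass, 48 across, 58 high; origin: centre of its underside
- small_funnel: bystander: small funnel standing mouth down, 96 across, 105 high; origin: centre of its underside
Things that resemble listed ones, but are neither listed nor needed, are in the scene too. What is shaped like the funnel but orange or pink is not meant.

How it is judged:
On the way, in this order (a step that is already met when the one before it is completed fails the run):
1. the spanner hangs by its eye on the free hook, let go (x of spanner_eye in the frame of hook_stand between -0.095 and 0 m and y of spanner_eye in the frame of hook_stand between -0.02 and 0.02 m and z of spanner_eye in the frame of hook_stand between 0.235 and 0.275 m and angle between spanner's own x axis and vertical below 0.35 rad and linear speed of spanner below 0.1 m/s and contact force between spanner and hook_stand above 0.5 N and contact force between spanner and the arm below 0.1 N and contact force between spanner and the fingers below 0.1 N), for 0.3 s.
2. the board lies flat with its line at the riser's outer edge, held by the fingers (x of board_line in the frame of riser_edge between -0.006 and 0.006 m and angle between board's own z axis and vertical below 0.035 rad and z of board in the frame of riser between 0.195 and 0.206 m and contact force between board and the fingers above 1 N and contact force between board and riser above 0.5 N and linear speed of board below 0.01 m/s), for 0.3 s.
At the end, for the whole second after the job is handed in: Spanner hangs by its eye anywhere on the free hook, untouched, within 20 degrees of plumb. Line within 6 mm of the riser's edge, board at rest, flat on the riser (2 degrees), fingers on it with 1 N or more. Funnel seated, spout within 40 mm of the jug's middle, jug not touched (all of step 1 and all of step 2 and distance between funnel and board between 0.155 and 0.1796 m and angle between funnel's own z axis and vertical below 0.12 rad and horizontal distance between funnel_spout and jug below 0.04 m and contact force between each of funnel, board and jug below 0.1 N); the arm keeps its last pose, push and grip.
It fails at once if the board tips (more than 3.5 degrees) (angle between board's own z axis and vertical above 0.06 rad).
It fails at once if the jug is pushed away (more than 15 mm) (distance of jug from where it was at the start of the episode above 0.015 m).
It fails at once if a bystander is pushed away (more than 30 mm) (distance of any of bottle_a, bottle_b, bottle_c, label_roll, shot_glass, small_funnel from where it was at the start of the episode above 0.03 m).
It also fails if it takes over 58 s, if anything falls off the work surface, if the arm or the gripper's body presses on something with over 40 N, if the wrist force passes 120 N, or if a joint passes its speed limit or range.

### The arm

A 7-joint arm with a two-finger parallel gripper is mounted at the origin on the work surface. World frame = base frame: x ahead of the robot, y to its left, z up, the work surface at z = 0. Lengths are in m, angles in rad, forces in N, time in s.
With the tool pointing down it reaches from about 0.35 to 0.9 m from the base axis. Payload 8.1 kg.
Tool frame: the origin (TCP) lies midway between the tips of the shut fingers; the grasp point (between the pads) lies 19 mm behind it; z points along the fingers, y is the line along which they close (so a half turn about z gives the same grasp; the last joint's range is limited). The gripper opens to 92 mm and grips with 3 to 60 N. Pads are 19 mm wide; open, the fingers measure 130 mm over their backs; the gripper's body (75 mm by 190 mm) begins 47 mm behind the grasp point.
Start: joints at [-1.413, 0.434, 0.025, 1.573, -0.012, 1.134, -0.075], TCP at [0.161, 0.604, 0.227] pointing down, gripper open.
Joint ranges: [-2.62, 2.62], [-0.44, 2.09], [-1.27, 1.32], [0.08, 2.57], [-1.32, 4.46], [0.12, 2], [-2.74, 2.74]. Speed limits (rad/s): [2.22, 2.22, 3.01, 3.01, 3.14, 3.14, 3.14].

### API

Orientations are given as a rotation vector (axis times angle).
In Python, from cell import arm gives the robot as it stands.
- The arm moves only by the tool move_arm, never from a script. Its argument "motion" is a list of rows, each an object of numbers: "tx", "ty", "tz": the shift along the tool's x, y, z normalised to -1 to 1, where 1 is 1000 mm; "twist": the turn about the tool's z normalised to -1 to 1, where 1 is pi/2 rad. In form: [{"tx": .., "ty": .., "tz": .., "twist": ..}, ...]. A call has 1 to 12 rows; each row shifts and turns the commanded pose from where the row before left it, along the tool's axes as they then stand; what a row does not reach is not made up. A row lasts 1/10 s, in which the tool goes at most 50 mm and 8.59 degrees, less where a joint would pass 70% of its speed; a pose out of reach is approached as far as the arm can. A call with a number of a shift or a turn outside -1 to 1 is refused whole. A call with a gripper value outside its range is refused whole. "gripper" is the gripper's target within -1 to 1 (shut at 1, half-way at 0, fully open at -1), set as the call begins (left out, the last holds). The fingers move at their own pace and stop on an object; "squeeze" is the grip in N (left out, the last holds). Time passes only in rows, so rows that do not move let the fingers close. It gives the time, the measured TCP pose, the force, the opening and the grip force at its end, in the units of the state.
- arm.observe(): the state, without advancing time (a new reading comes with each control period).
- arm.get_image(name): name is "side" or "top"; returns the picture (420x560x3 uint8, red, green, blue); there is no depth.
- arm.calibration(name): a dict with "K" (3x3 intrinsics, pixels), "T" (4x4, takes a point from camera to world coordinates). Camera axes: x right, y down, z forward; pixel columns grow to the right and rows downward; lengths in m; the calibration is good to about 2 mm. A picture is of the moment at which its call begins. calibration takes no time and is no camera call.
- arm.sign_off(): hands the job in; it is judged then, once.
Trained networks look in the newest picture that a camera, given by its name, has taken for a name from the list of things; names that differ only in an ending like _2 or _b are one class to them, and where a whole thing is asked for, a point or a joint stands for the part that bears it (a point fixed in the world has none). Each returns a list of dicts, best first, with "conf" (0 to 1); they miss things now and then, are a little off and sometimes report something else, mostly with a low value. They report only what shows in the picture. A call takes as long as a camera call. They do not tell look-alikes from the thing itself.
- arm.look_for(camera, query): "point" ([column, row] as shares, 0 to 1, of the picture: columns of its width, rows of its height, amid what is visible of it).
- arm.regions_of(camera, query): "region" (420x560 bool, what is visible of it) and "point" ([column, row] as shares, 0 to 1, of the picture: columns of its width, rows of its height, amid what is visible of it).
- arm.place_of(camera, query): "point" ([column, row] as shares, 0 to 1, of the picture: columns of its width, rows of its height: a listed point, or the origin of a listed thing).
The state is a dict: "clock": time; "joints": joint angles; "dq": joint speeds; "joint_efforts": joint torques, N m; "position": TCP position; "ee_rot": TCP orientation; "force": force on the tool from outside, world axes, zero at the start; "ft_torque": the same for the moment, N m; "width": opening from 0.0 (shut) to 1.0 (fully open); "gripper_force": force on a finger pad.
Only numpy, scipy, OpenCV 4.12 (cv2) and the standard library are available. Lean on these libraries where they do the work, as an engineer would, in place of code of your own. Each camera call takes 0.05 s, during which the arm holds its last target. There are 200 camera calls.

## Working session

There is one attempt and no reset: what is moved stays moved. The work goes in short steps, Python scripts to look and compute and a tool call to move; the robot and the scene stay as the last step left them, time stands still between calls to the robot, and variables do not carry over. Pictures are saved under pics/ and viewed, at most 10 in all, crops included, and the job is handed in when it is done.

Besides the shell and the picture viewer there is one more tool, called after "Request:" by a JSON object that holds its "api" and its "payload". move_arm: Moves the arm, as the interface text tells. Scaled input: -1 to 1 covers 1000 mm each way for a shift and pi/2 rad each way for a turn. Its arguments: {"type":"object","properties":{"motion":{"type":"array","items":{"type":"object","properties":{"tx":{"type":"number"},"ty":{"type":"number"},"tz":{"type":"number"},"twist":{"type":"number"}}}},"gripper":{"type":"number"},"squeeze":{"type":"number"}},"required":["motion"]}

```bash
mkdir -p pics; ls; cat > h.py <<'E'
import numpy as np, cv2
from cell import arm
def pl(cam,q):
    return [(np.array(r['point'])*[560,420],r['conf']) for r in arm.place_of(cam,q)]
def ray(cam,px):
    c=arm.calibration(cam);T=np.array(c['T']);d=T[:3,:3]@np.linalg.inv(np.array(c['K']))@[px[0],px[1],1]
    return T[:3,3],d
def atz(cam,px,z):
    o,d=ray(cam,px);return o+d*(z-o[2])/d[2]
def tri(p1,p2,c1='side',c2='top'):
    o,d=ray(c1,p1);q,e=ray(c2,p2);d=d/np.linalg.norm(d);e=e/np.linalg.norm(e)
    s,t=np.linalg.lstsq(np.stack([d,-e],1),q-o,rcond=None)[0]
    a=o+s*d;b=q+t*e;return (a+b)/2,np.linalg.norm(a-b)
def proj(cam,X):
    c=arm.calibration(cam);p=np.linalg.inv(np.array(c['T']))@[*X,1];u=np.array(c['K'])@p[:3];return u[:2]/u[2]
E
python3 - <<'E'
from h import *
np.set_printoptions(precision=3,suppress=True)
for c in('side','top'):
    im=arm.get_image(c);cv2.imwrite(f'pics/{c}0.png',im[:,:,::-1])
    print(c,np.array(arm.calibration(c)['T']))
print(arm.observe())
for q in['board_line','board_grip','spanner','spanner_eye','hook_tip','hook_bend','hook_stand','funnel','riser_edge','jug']:
    for c in('side','top'):
        r=pl(c,q);print(q,c,[(p.round(1).tolist(),round(f,2)) for p,f in r[:3]])
E
```

```text
pics
side [[-0.975 -0.144  0.171  0.264]
 [-0.223  0.605 -0.765  0.994]
 [ 0.006 -0.783 -0.621  1.043]
 [ 0.     0.     0.     1.   ]]
top [[ 0.009 -0.999  0.049  0.429]
 [-1.    -0.01  -0.014 -0.019]
 [ 0.014 -0.049 -0.999  1.658]
 [ 0.     0.     0.     1.   ]]
{'clock': 0.1, 'joints': array([-1.413,  0.435,  0.025,  1.574, -0.012,  1.134, -0.075]), 'dq': array([ 0.001, -0.003,  0.   , -0.001, -0.   ,  0.001,  0.001]), 'joint_efforts': array([  0.002, -66.912,   0.987, -31.515,  -0.061,   0.037,   0.   ]), 'position': array([0.161, 0.603, 0.226]), 'ee_rot': array([-0.409, -3.115,  0.002]), 'force': array([-0.501, -0.458,  0.385]), 'ft_torque': array([-0.002, -0.   ,  0.041]), 'gripper_force': 0.0, 'width': 0.9994734919058264}
board_line side [([271.8, 205.7], 0.7)]
board_line top [([272.6, 208.1], 0.68)]
board_grip side [([264.5, 229.6], 0.83)]
board_grip top [([225.7, 205.1], 0.73), ([121.9, 164.2], 0.56), ([292.4, 180.9], 0.22)]
spanner side [([261.6, 229.2], 0.74), ([272.0, 207.5], 0.65), ([293.7, 200.0], 0.47)]
spanner top [([277.0, 206.2], 0.57)]
spanner_eye side [([259.3, 197.6], 0.61)]
spanner_eye top [([290.2, 180.7], 0.6)]
hook_tip side [([188.6, 277.0], 0.56)]
hook_tip top [([120.1, 163.2], 0.67)]
hook_bend side [([295.5, 197.0], 0.26), ([285.7, 169.6], 0.25)]
hook_bend top [([122.3, 162.8], 0.58), ([367.9, 152.2], 0.16)]
hook_stand side [([173.8, 353.3], 0.79), ([222.9, 218.9], 0.45), ([339.7, 222.1], 0.38)]
hook_stand top [([138.2, 148.9], 0.68)]
funnel side [([360.7, 183.8], 0.91), ([260.1, 157.1], 0.7), ([285.8, 169.4], 0.64)]
funnel top [([440.6, 143.7], 0.8), ([406.7, 299.1], 0.65)]
riser_edge side [([277.8, 209.4], 0.65)]
riser_edge top []
jug side [([293.1, 198.5], 0.37)]
jug top [([390.2, 214.4], 0.76)]
```

```bash
python3 -c "
import cv2,numpy as np
a=cv2.imread('pics/side0.png');b=cv2.imread('pics/top0.png')
cv2.imwrite('pics/both.png',cv2.resize(np.vstack([a,b]),None,fx=.7,fy=.7)[:600])"
```

```text
(no output)
```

View pics/side0.png

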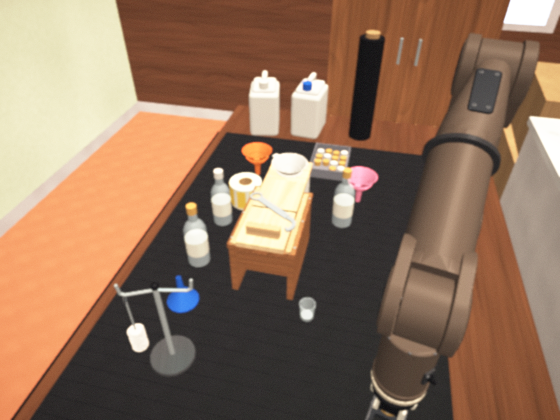

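View pics/top0.png

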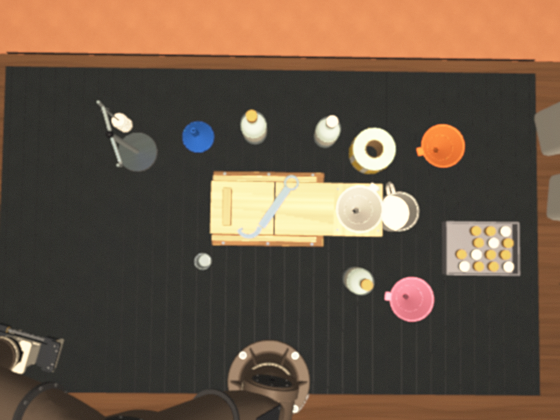

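The side view shows the stand at (165,330), with the free hook at about (190,285) and the brush on the other hook at (120,290). The board is at (270,210), with the spanner's eye near (291,225) or (258,198). In the top view the board spans columns 210–383, the funnel is at (358,209), the spanner's eye at (291,182) and its jaw at (248,235). The funnel candidates are white (358,209), orange (442,146) and pink (411,299). The white one is meant, since it sits in the board. I'll enlarge to confirm.

```bash
python3 - <<'E'
from h import *
np.set_printoptions(precision=4,suppress=True)
t=cv2.imread('pics/top0.png');s=cv2.imread('pics/side0.png')
a=cv2.resize(t[165:255,200:400],None,fx=4,fy=4,interpolation=cv2.INTER_CUBIC)[:,:800]
b=np.hstack([cv2.resize(t[90:175,90:190],(400,240)),cv2.resize(s[270:330,105:205],(400,240),interpolation=cv2.INTER_CUBIC)])
cv2.imwrite('pics/crop.png',np.vstack([a,b]))
for n,p,z in [('eye',(291,182),.222),('jaw',(248,235),.222),('line',(274,208),.218),('grip',(226.5,206),.254),('funnelrim',(358,209),.249),('outerend',(383,209),.218),('foot',(137,152),0),('bend',(118,163),.263),('tip',(118,163),.3),('brushtip',(100,102),.3)]:
    print(n,atz('top',p,z))
for n,p,z in [('eyeA',(291,225),.222),('eyeB',(259,198),.222),('foot',(173,355),0),('tip',(191,281),.3),('brushtip',(117,286),.3)]: print('side',n,atz('side',p,z))
E
```

```text
eye [ 0.5789 -0.0575  0.222 ]
jaw [0.4358 0.056  0.222 ]
line [ 0.5088 -0.0126  0.218 ]
grip [0.5108 0.1114 0.254 ]
funnelrim [ 0.5066 -0.2336  0.249 ]
outerend [ 0.509  -0.3057  0.218 ]
foot [0.6901 0.4138 0.    ]
bend [0.6193 0.3937 0.263 ]
tip [0.6143 0.3828 0.3   ]
brushtip [0.7697 0.4322 0.3   ]
side eyeA [0.4424 0.058  0.222 ]
side eyeB [ 0.5689 -0.0475  0.222 ]
side foot [0.6935 0.4128 0.    ]
side tip [0.6091 0.3931 0.3   ]
side brushtip [0.7668 0.4456 0.3   ]
```

View pics/crop.png

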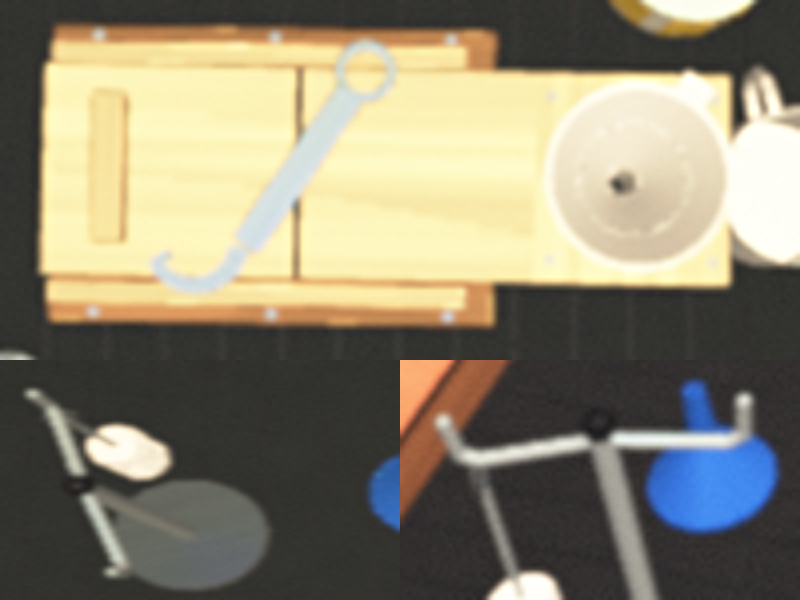

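The enlarged crop confirms the white funnel in the board, the spanner's eye at top-view (291.5,182.5), its handle running to (262.5,226), and the free hook (no brush) at side-view (191,280) and top-view (118,165).

```bash
cat >> h.py <<'E'
from scipy.spatial.transform import Rotation as Ro
def plan(target,heading=None):
    "shift in tool axes (units of m) to target; heading (deg) wanted for tool x"
    o=arm.observe();R=Ro.from_rotvec(o['ee_rot']).as_matrix()
    h=np.degrees(np.arctan2(R[1,0],R[0,0]))
    print('pos',o['position'],'h',h,'shift',R.T@(np.array(target)-o['position']), 'twist units',None if heading is None else -((heading-h+180)%360-180)/90, 'F',o['force'],'w',o['width'],'gf',o['gripper_force'],'t',o['clock'])
E
python3 - <<'E'
from h import *
np.set_printoptions(precision=4,suppress=True)
print('tip',tri((191.2,280.5),(118,165)))
e=atz('top',(291.3,182.2),.222);j=atz('top',(262.2,226),.222)
d=(e-j)[:2];print(e,j,np.degrees(np.arctan2(d[1],d[0])),np.linalg.norm(d))
u=d/np.linalg.norm(d);g=e[:2]-.085*u;print('grasp',g)
for p in[(299,67),(296,278),(497,170),(730,74),(730,285),(44,63),(40,272)]: print(p,atz('top',(200+p[0]/4-.4,165+p[1]/4-.4),.2 if p[0]==497 else .218))
plan([*g,.35],np.degrees(np.arctan2(d[1],d[0]))+180)
E
```

```text
tip (array([0.6114, 0.3854, 0.2925]), np.float64(0.002586872433979203))
[ 0.5783 -0.0583  0.222 ] [0.4601 0.0184 0.222 ] -32.980188147016065 0.14092893532718953
grasp [ 0.507 -0.012]
(299, 67) [ 0.5806 -0.0128  0.218 ]
(296, 278) [ 0.4388 -0.0122  0.218 ]
(497, 170) [ 0.5136 -0.148   0.2   ]
(730, 74) [ 0.5789 -0.3033  0.218 ]
(730, 285) [ 0.4368 -0.3033  0.218 ]
(44, 63) [0.5814 0.1584 0.218 ]
(40, 272) [0.4412 0.1588 0.218 ]
pos [0.1612 0.6039 0.2267] h 165.04966515057163 shift [-0.493  -0.5058 -0.1233] twist units 0.2003317033065299 F [-0.4814 -0.5612 -0.5397] w 0.9992423468071572 gf 0.0 t 1.1
```

Request:
{"api": "move_arm", "payload": {"motion": [{"tz": -0.04}, {"tz": -0.04}, {"tz": -0.043}, {"tx": -0.033, "ty": -0.034}, {"tx": -0.033, "ty": -0.034}, {"tx": -0.033, "ty": -0.034}, {"tx": -0.033, "ty": -0.034}, {"tx": -0.033, "ty": -0.034}, {"tx": -0.033, "ty": -0.034}, {"tx": -0.033, "ty": -0.034}, {"tx": -0.033, "ty": -0.034}, {"tx": -0.033, "ty": -0.034}], "gripper": -1}}

```text
invalid input
```

Request:
{"api": "move_arm", "payload": {"motion": [{"tx": -0.033, "ty": -0.034}, {"tx": -0.033, "ty": -0.034}, {"tx": -0.033, "ty": -0.034}, {"tx": -0.033, "ty": -0.034}, {"tx": -0.033, "ty": -0.034}, {"tx": -0.03, "ty": -0.03}, {"twist": 0.07}, {"twist": 0.07}, {"twist": 0.06}, {}, {}]}}

```text
invalid input
```

```bash
python3 - <<'E'
from h import *
np.set_printoptions(precision=4,suppress=True)
plan([.507,-.012,.221],147)
E
```

```text
pos [0.1612 0.6039 0.2267] h 165.04966515057163 shift [-0.493  -0.5058  0.0057] twist units 0.2005518350063514 F [-0.4814 -0.5612 -0.5397] w 0.9992423468071572 gf 0.0 t 1.1
```

Request:
{"api": "move_arm", "payload": {"motion": [{"tx": 0, "ty": 0, "tz": -0.04, "twist": 0}, {"tx": 0, "ty": 0, "tz": -0.04, "twist": 0}, {"tx": 0, "ty": 0, "tz": -0.043, "twist": 0}, {"tx": -0.033, "ty": -0.034, "tz": 0, "twist": 0}, {"tx": -0.033, "ty": -0.034, "tz": 0, "twist": 0}, {"tx": -0.033, "ty": -0.034, "tz": 0, "twist": 0}, {"tx": -0.033, "ty": -0.034, "tz": 0, "twist": 0}, {"tx": -0.033, "ty": -0.034, "tz": 0, "twist": 0}, {"tx": -0.033, "ty": -0.034, "tz": 0, "twist": 0}, {"tx": -0.033, "ty": -0.034, "tz": 0, "twist": 0}, {"tx": -0.033, "ty": -0.034, "tz": 0, "twist": 0}, {"tx": -0.033, "ty": -0.034, "tz": 0, "twist": 0}], "gripper": -1}}

```text
clock: 2.3
position: [0.3698, 0.2298, 0.3501]
ee_rot: [0.408, 3.115, 0.001]
force: [0.9, 0.3, 0.0]
width: 1.0
gripper_force: 0.0
```

Request:
{"api": "move_arm", "payload": {"motion": [{"tx": -0.033, "ty": -0.034, "tz": 0, "twist": 0}, {"tx": -0.033, "ty": -0.034, "tz": 0, "twist": 0}, {"tx": -0.033, "ty": -0.034, "tz": 0, "twist": 0}, {"tx": -0.033, "ty": -0.034, "tz": 0, "twist": 0}, {"tx": -0.033, "ty": -0.034, "tz": 0, "twist": 0}, {"tx": -0.03, "ty": -0.03, "tz": 0, "twist": 0}, {"tx": 0, "ty": 0, "tz": 0, "twist": 0.07}, {"tx": 0, "ty": 0, "tz": 0, "twist": 0.07}, {"tx": 0, "ty": 0, "tz": 0, "twist": 0.06}, {"tx": 0, "ty": 0, "tz": 0, "twist": 0}, {"tx": 0, "ty": 0, "tz": 0, "twist": 0}]}}

```text
clock: 3.4
position: [0.506, -0.0118, 0.3498]
ee_rot: [0.886, 3.014, 0.0]
force: [0.9, -0.9, 0.6]
width: 1.003
gripper_force: 0.0
```

```bash
python3 - <<'E'
from h import *
np.set_printoptions(precision=4,suppress=True)
plan([.507,-.012,.221],147)
E
```

```text
pos [ 0.506  -0.0118  0.3498] h 147.22655279148822 shift [-0.0009  0.0004  0.1288] twist units 0.002517253238757967 F [ 0.896  -0.8691  0.6092] w 1.002791444380734 gf 0.0 t 3.4
```

Request:
{"api": "move_arm", "payload": {"motion": [{"tx": 0, "ty": 0, "tz": 0.035, "twist": 0}, {"tx": 0, "ty": 0, "tz": 0.035, "twist": 0}, {"tx": 0, "ty": 0, "tz": 0.03, "twist": 0}, {"tx": 0, "ty": 0, "tz": 0.016, "twist": 0}, {"tx": 0, "ty": 0, "tz": 0.008, "twist": 0}, {"tx": 0, "ty": 0, "tz": 0.004, "twist": 0}, {"tx": 0, "ty": 0, "tz": 0, "twist": 0}]}}

```text
clock: 4.1
position: [0.5063, -0.0119, 0.222]
ee_rot: [0.89, 3.013, 0.0]
force: [-0.3, 0.5, -0.4]
width: 0.998
gripper_force: 0.0
```

Request:
{"api": "move_arm", "payload": {"motion": [{"tx": 0, "ty": 0, "tz": 0, "twist": 0}, {"tx": 0, "ty": 0, "tz": 0, "twist": 0}, {"tx": 0, "ty": 0, "tz": 0, "twist": 0}, {"tx": 0, "ty": 0, "tz": 0, "twist": 0}, {"tx": 0, "ty": 0, "tz": 0, "twist": 0}, {"tx": 0, "ty": 0, "tz": 0, "twist": 0}, {"tx": 0, "ty": 0, "tz": 0, "twist": 0}, {"tx": 0, "ty": 0, "tz": 0, "twist": 0}], "gripper": 1, "squeeze": 30}}

```text
clock: 4.9
position: [0.506, -0.0119, 0.2217]
ee_rot: [-0.891, -3.013, -0.0]
force: [1.0, -0.5, -0.7]
width: 0.35
gripper_force: 0.0
```

Request:
{"api": "move_arm", "payload": {"motion": [{"tx": 0, "ty": 0, "tz": 0, "twist": 0}, {"tx": 0, "ty": 0, "tz": 0, "twist": 0}, {"tx": 0, "ty": 0, "tz": 0, "twist": 0}, {"tx": 0, "ty": 0, "tz": 0, "twist": 0}, {"tx": 0, "ty": 0, "tz": 0, "twist": 0}]}}

```text
clock: 5.4
position: [0.506, -0.0119, 0.2217]
ee_rot: [0.891, 3.013, 0.0]
force: [0.6, 0.7, -0.3]
width: 0.234
gripper_force: 30.0
```

Gripped: the 21.5 mm width matches the handle. I'll lift, then measure the eye in the hand.

Request:
{"api": "move_arm", "payload": {"motion": [{"tx": 0, "ty": 0, "tz": -0.015, "twist": 0}, {"tx": 0, "ty": 0, "tz": -0.03, "twist": 0}, {"tx": 0, "ty": 0, "tz": -0.04, "twist": 0}, {"tx": 0, "ty": 0, "tz": -0.04, "twist": 0}, {"tx": 0, "ty": 0, "tz": -0.03, "twist": 0}, {"tx": 0, "ty": 0, "tz": 0, "twist": 0}, {"tx": 0, "ty": 0, "tz": 0, "twist": 0}, {"tx": 0, "ty": 0, "tz": 0, "twist": 0}]}}

```text
clock: 6.2
position: [0.5053, -0.0119, 0.3754]
ee_rot: [-0.89, -3.011, 0.001]
force: [0.2, -0.1, -2.1]
width: 0.233
gripper_force: 30.0
```

```bash
python3 - <<'E'
from h import *
np.set_printoptions(precision=4,suppress=True)
ims={c:arm.get_image(c) for c in('top','side')}
plan([0.5,0,.38])
for c in ims:
    for q in('spanner_eye','hook_tip'): print(c,q,[(p.round(1),f) for p,f in pl(c,q)[:2]])
p=proj('top',[.577,-.058,.377]);s=proj('side',[.577,-.058,.377]);print(p,s)
out=[]
for c,x in(('top',p),('side',s)):
    x=x.astype(int);x0,y0=x[0]-40,x[1]-45;print(c,x0,y0);out.append(cv2.resize(ims[c][y0:y0+90,x0:x0+80,::-1],None,fx=5,fy=5,interpolation=cv2.INTER_CUBIC))
cv2.imwrite('pics/eye.png',np.hstack(out))
E
```

```text
pos [ 0.5054 -0.0119  0.3754] h 147.05354769455084 shift [ 0.011   0.007  -0.0046] twist units None F [-0.2092  0.2889 -1.6106] w 0.23332181105490857 gf 29.99575138092041 t 6.3
top spanner_eye []
top hook_tip [(array([118.5, 163.5]), 0.91)]
side spanner_eye [(array([276.3, 202.7]), 0.73), (array([253.1, 153.6]), 0.71)]
side hook_tip [(array([193.3, 277.1]), 0.7), (array([304.8, 315.2]), 0.17)]
[293.0272 176.0537] [255.966  154.1927]
top 253 131
side 215 109
```

View pics/eye.png

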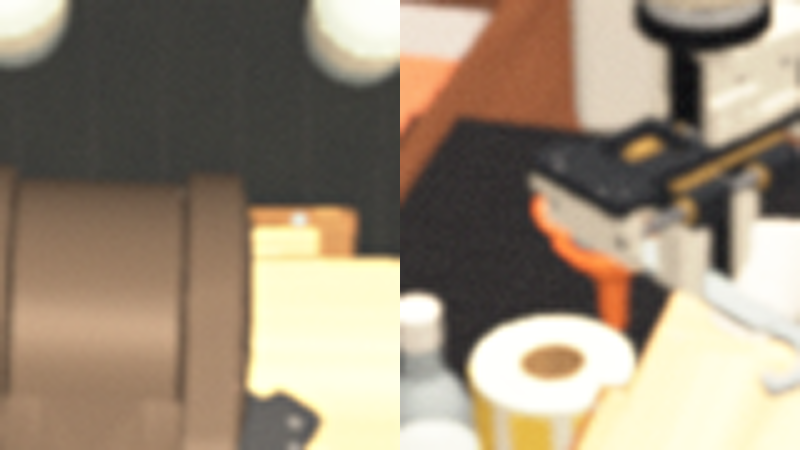

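```bash
python3 - <<'E'
from h import *
np.set_printoptions(precision=4,suppress=True)
for n,s,t in[('tip nn',(193.3,277.1),(118.5,163.5)),('tip nn/mine',(192,279),(118.2,164.3)),('post',(154.3,285.5),(109,134)),('brushtip',(115.3,284.5),(98,102.3))]:print(n,tri(s,t),'atz',atz('side',s,.3),atz('top',t,.3))
for q in('hook_tip','hook_bend','hook_stand'):
  for c in('side','top'):
    print(q,c,[(p.round(1),round(f,2)) for p,f in pl(c,q)[:2]])
E
```

```text
tip nn (array([0.6109, 0.3808, 0.2999]), np.float64(0.004428621060504816)) atz [0.6085 0.3807 0.3   ] [0.613  0.3815 0.3   ]
tip nn/mine (array([0.6114, 0.3834, 0.2957]), np.float64(0.00033251805526429175)) atz [0.6092 0.3869 0.3   ] [0.611  0.3822 0.3   ]
post (array([0.6924, 0.4128, 0.2844]), np.float64(0.002986818678041484)) atz [0.6851 0.4249 0.3   ] [0.688  0.4073 0.3   ]
brushtip (array([0.7723, 0.4396, 0.2965]), np.float64(0.0052975535599614045)) atz [0.7728 0.4425 0.3   ] [0.7689 0.4372 0.3   ]
hook_tip side [(array([193.3, 277.1]), 0.7), (array([304.8, 315.2]), 0.17)]
hook_tip top [(array([118.5, 163.5]), 0.91)]
hook_bend side [(array([186.5, 288.7]), 0.82), (array([261.3, 226.3]), 0.17)]
hook_bend top [(array([122.8, 161.2]), 0.74), (array([355.1, 276.5]), 0.16)]
hook_stand side [(array([174. , 353.8]), 0.88)]
hook_stand top [(array([136.7, 148.8]), 0.87), (array([368.6, 152.5]), 0.38)]
```

```bash
python3 - <<'E'
from h import *
np.set_printoptions(precision=4,suppress=True)
plan([.5297,.355,.3754],199)
E
```

```text
pos [ 0.506  -0.0119  0.3767] h 147.0539612010563 shift [0.1797 0.3208 0.0013] twist units -0.5771782088771522 F [ 0.7924 -0.7758 -0.766 ] w 0.23369817634711543 gf 29.995788037776947 t 6.8
```

Request:
{"api": "move_arm", "payload": {"motion": [{"tx": 0.018, "ty": 0.032, "tz": 0, "twist": 0}, {"tx": 0.018, "ty": 0.032, "tz": 0, "twist": 0}, {"tx": 0.018, "ty": 0.032, "tz": 0, "twist": 0}, {"tx": 0.018, "ty": 0.032, "tz": 0, "twist": 0}, {"tx": 0.018, "ty": 0.032, "tz": 0, "twist": 0}, {"tx": 0.018, "ty": 0.032, "tz": 0, "twist": 0}, {"tx": 0.018, "ty": 0.032, "tz": 0, "twist": 0}, {"tx": 0.018, "ty": 0.032, "tz": 0, "twist": 0}, {"tx": 0.018, "ty": 0.032, "tz": 0, "twist": 0}, {"tx": 0.018, "ty": 0.032, "tz": 0, "twist": 0}, {"tx": 0, "ty": 0, "tz": 0, "twist": -0.08}, {"tx": 0, "ty": 0, "tz": 0, "twist": -0.08}]}}

```text
clock: 8.0
position: [0.5285, 0.3563, 0.3758]
ee_rot: [-0.494, -3.102, 0.002]
force: [-0.6, -0.3, -2.7]
width: 0.229
gripper_force: 30.0
```

Request:
{"api": "move_arm", "payload": {"motion": [{"tx": 0, "ty": 0, "tz": 0, "twist": -0.085}, {"tx": 0, "ty": 0, "tz": 0, "twist": -0.085}, {"tx": 0, "ty": 0, "tz": 0, "twist": -0.085}, {"tx": 0, "ty": 0, "tz": 0, "twist": -0.085}, {"tx": 0, "ty": 0, "tz": 0, "twist": -0.077}, {"tx": 0, "ty": 0, "tz": 0, "twist": 0}, {"tx": 0, "ty": 0, "tz": 0, "twist": 0}, {"tx": 0, "ty": 0, "tz": 0, "twist": 0}]}}

```text
clock: 8.8
position: [0.529, 0.3545, 0.3767]
ee_rot: [0.514, -3.099, 0.0]
force: [0.9, -0.7, -1.9]
width: 0.229
gripper_force: 30.0
```

```bash
python3 - <<'E'
from h import *
np.set_printoptions(precision=4,suppress=True)
ims={c:arm.get_image(c) for c in('top','side')}
plan([.5297,.355,.325],199)
for c in ims:
    for q in('spanner_eye','hook_tip'): print(c,q,[(p.round(1),f) for p,f in pl(c,q)[:2]])
out=[]
for c in('top','side'):
    x=proj(c,[.6,.38,.33]).astype(int);x0,y0=max(x[0]-50,0),x[1]-55;print(c,x0,y0,proj(c,[.611,.383,.3756]));out.append(cv2.resize(ims[c][y0:y0+120,x0:x0+100,::-1],None,fx=4,fy=4,interpolation=cv2.INTER_CUBIC))
cv2.imwrite('pics/eye2.png',np.hstack(out))
E
```

```text
pos [0.529  0.3546 0.3767] h -161.112668207803 shift [-0.0008  0.0002  0.0517] twist units -0.001251868975589332 F [ 0.2181  0.5444 -1.8683] w 0.23092144137809928 gf 29.995749592781067 t 8.9
top spanner_eye [(array([106.6, 160.1]), 0.76)]
top hook_tip [(array([119.7, 162.6]), 0.67), (array([351.8, 215.1]), 0.54)]
side spanner_eye [(array([188.6, 256.3]), 0.64)]
side hook_tip [(array([190. , 277.5]), 0.65)]
top 65 112 [108.6023 159.9618]
side 145 213 [187.707  254.3611]
```

View pics/eye2.png

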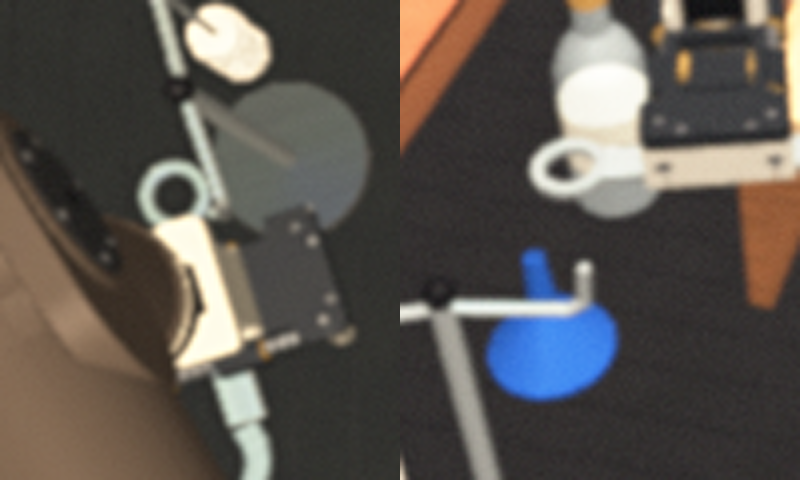

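The eye shows clearly at top (108.3,159.9) and side (186.6,254.4). The hook tip is at top (118.4,163.4) and side (190.6,278.4), still below the eye.

```bash
python3 - <<'E'
from h import *
np.set_printoptions(precision=4,suppress=True)
e,r=tri((186.6,254.4),(108.3,159.9));print('eye',e,r,atz('top',(108.3,159.9),.377),atz('side',(186.6,254.4),.377))
t,r=tri((190.6,278.6),(118.3,163.6));print('tip',t,r,atz('top',(118.3,163.6),.3),atz('side',(190.6,278.6),.299))
E
```

```text
eye [0.6121 0.384  0.376 ] 0.0020251868339230456 [0.6109 0.3833 0.377 ] [0.6126 0.385  0.377 ]
tip [0.6139 0.3833 0.2963] 0.0013460915082264852 [0.6128 0.382  0.3   ] [0.6133 0.3857 0.299 ]
```

Aligned within 2 mm, so I'll lower it over the tip.

Request:
{"api": "move_arm", "payload": {"motion": [{"tx": 0, "ty": 0, "tz": 0.025, "twist": 0}, {"tx": 0, "ty": 0, "tz": 0.025, "twist": 0}, {"tx": 0, "ty": 0, "tz": 0.015, "twist": 0}, {"tx": 0, "ty": 0, "tz": 0.01, "twist": 0}, {"tx": -0.001, "ty": 0, "tz": 0.005, "twist": 0}, {"tx": -0.001, "ty": 0, "tz": 0.005, "twist": 0}, {"tx": -0.001, "ty": 0, "tz": 0.005, "twist": 0}, {"tx": -0.001, "ty": 0, "tz": 0.005, "twist": 0}, {"tx": 0, "ty": 0, "tz": 0, "twist": 0}, {"tx": 0, "ty": 0, "tz": 0, "twist": 0}]}}

```text
clock: 10.1
position: [0.5328, 0.3559, 0.2819]
ee_rot: [-0.518, 3.099, 0.0]
force: [0.7, 0.4, -1.3]
width: 0.229
gripper_force: 30.0
```

```bash
python3 - <<'E'
from h import *
np.set_printoptions(precision=4,suppress=True)
ims={c:arm.get_image(c) for c in('top','side')}
plan([.5297,.355,.275],199)
out=[]
for c in('top','side'):
    x=proj(c,[.61,.38,.28]).astype(int);x0,y0=max(x[0]-40,0),x[1]-45;print(c,x0,y0);out.append(cv2.resize(ims[c][y0:y0+90,x0:x0+80,::-1],None,fx=5,fy=5,interpolation=cv2.INTER_CUBIC))
cv2.imwrite('pics/eye3.png',np.hstack(out))
E
```

```text
pos [0.5329 0.3559 0.2821] h -161.01588085520783 shift [0.0033 0.0002 0.0071] twist units -0.00017645394675330154 F [ 0.0969  0.015  -0.8367] w 0.23120436893923962 gf 29.995736181735992 t 10.2
top 81 120
side 153 237
```

View pics/eye3.png

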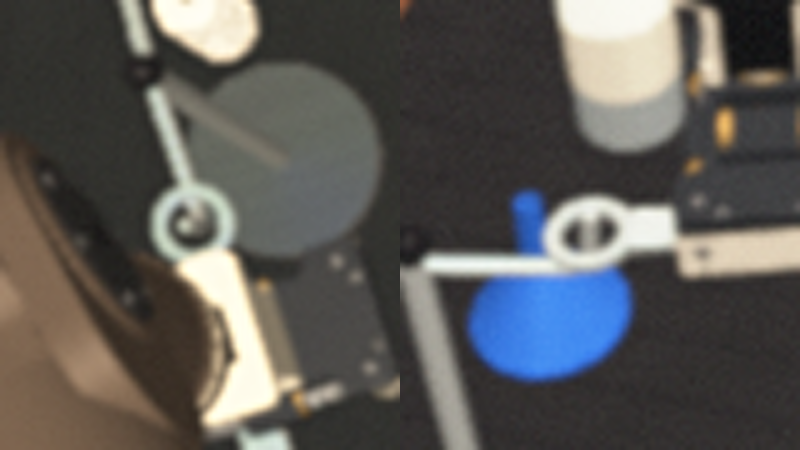

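The eye encircles the tip in both views. I'll lower it a little more and release.

Request:
{"api": "move_arm", "payload": {"motion": [{"tx": 0, "ty": 0, "tz": 0.003, "twist": 0}, {"tx": 0, "ty": 0, "tz": 0.003, "twist": 0}, {"tx": 0, "ty": 0, "tz": 0, "twist": 0}, {"tx": 0, "ty": 0, "tz": 0, "twist": 0}]}}

```text
clock: 10.6
position: [0.5327, 0.3558, 0.2756]
ee_rot: [0.518, -3.098, 0.0]
force: [0.6, -0.8, -1.3]
width: 0.234
gripper_force: 30.0
```

Request:
{"api": "move_arm", "payload": {"motion": [{"tx": 0, "ty": 0, "tz": 0, "twist": 0}, {"tx": 0, "ty": 0, "tz": 0, "twist": 0}, {"tx": 0, "ty": 0, "tz": 0, "twist": 0}, {"tx": 0, "ty": 0, "tz": 0, "twist": 0}, {"tx": 0, "ty": 0, "tz": 0, "twist": 0}, {"tx": 0, "ty": 0, "tz": 0, "twist": 0}, {"tx": 0, "ty": 0, "tz": 0, "twist": 0}, {"tx": 0, "ty": 0, "tz": 0, "twist": 0}, {"tx": 0, "ty": 0, "tz": 0, "twist": 0}, {"tx": 0, "ty": 0, "tz": 0, "twist": 0}], "gripper": 0.2}}

```text
clock: 11.6
position: [0.5328, 0.3558, 0.2757]
ee_rot: [-0.518, 3.099, 0.0]
force: [-0.5, -0.1, 0.0]
width: 0.399
gripper_force: 0.0
```

```bash
python3 - <<'E'
from h import *
np.set_printoptions(precision=4,suppress=True)
ims={c:arm.get_image(c) for c in('top','side')}
plan([.5297,.355,.38],199)
out=[]
for c in('top','side'):
    x=proj(c,[.61,.38,.25]).astype(int);x0,y0=max(x[0]-40,0),x[1]-45;print(c,x0,y0);out.append(cv2.resize(ims[c][y0:y0+110,x0:x0+80,::-1],None,fx=5,fy=5,interpolation=cv2.INTER_CUBIC))
cv2.imwrite('pics/hang.png',np.hstack(out))
E
```

```text
pos [0.5328 0.3558 0.2757] h -161.0184071107708 shift [ 0.0032  0.0002 -0.1043] twist units -0.0002045234530088338 F [ 0.4961 -0.43   -0.0332] w 0.4045885338028483 gf 0.0 t 11.7
top 84 122
side 155 245
```

View pics/hang.png

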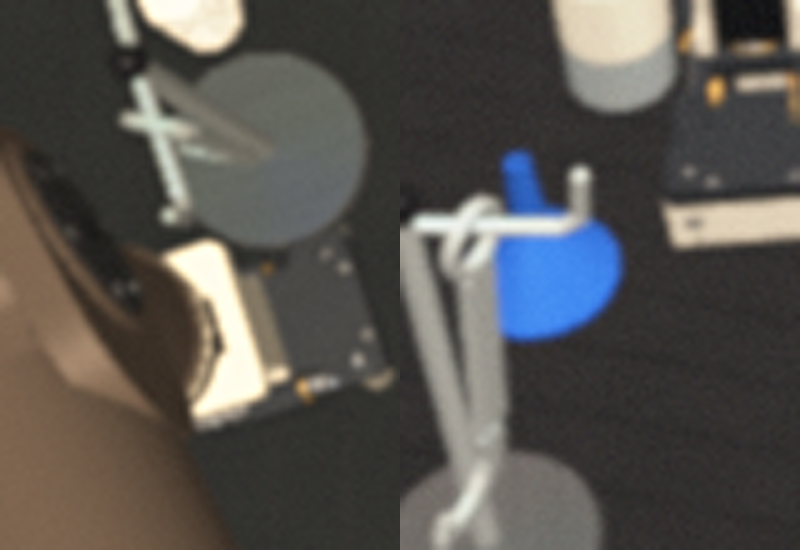

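The spanner hangs by its eye on the free hook's bar: eye at side-view (470,235 in the crop), handle plumb, gripper clear. Now for the board. I'll refine the line-to-edge distance from the first top picture.

Request:
{"api": "move_arm", "payload": {"motion": [{"tx": 0.01, "ty": 0, "tz": 0, "twist": 0}, {"tx": 0.02, "ty": 0, "tz": -0.02, "twist": 0}, {"tx": 0.01, "ty": 0, "tz": -0.04, "twist": 0}, {"tx": 0, "ty": 0, "tz": -0.04, "twist": 0}, {"tx": 0, "ty": 0, "tz": 0, "twist": 0.08}, {"tx": 0, "ty": 0, "tz": 0, "twist": 0.08}, {"tx": 0, "ty": 0, "tz": 0, "twist": 0.05}, {"tx": 0, "ty": 0, "tz": 0, "twist": 0}], "gripper": -1}}

```text
clock: 12.5
position: [0.4943, 0.3427, 0.3758]
ee_rot: [0.001, -3.141, -0.0]
force: [0.1, 0.1, -0.3]
width: 0.991
gripper_force: 0.0
```

```bash
python3 - <<'E'
from h import *
np.set_printoptions(precision=4,suppress=True)
g=cv2.imread('pics/top0.png').astype(float).sum(2)/3
def edge(rows,c0,c1,mode):  # subpixel column
    p=g[rows[0]:rows[1],c0:c1].mean(0)
    if mode=='line': w=np.clip(np.median(p)-p,0,None);w[w<.3*w.max()]=0
    else: w=np.abs(np.diff(p));w[w<.3*w.max()]=0
    return c0+(w*np.arange(len(w))).sum()/w.sum()+(0 if mode=='line' else .5)
for r in((184,188),(196,200),(222,226),(228,232)): 
    c=edge(r,268,281,'line');print('line',r,c,atz('top',(c,np.mean(r)-.5),.218))
for r in((174,176),(240,243)):
    c=edge(r,317,331,'e');print('riser edge',r,c,atz('top',(c,np.mean(r)-.5),.2))
for r in((190,194),(222,226)):
    c=edge(r,218,228,'e');d=edge(r,228,238,'e');print('batten',r,c,d,atz('top',((c+d)/2,np.mean(r)-.5),.254))
for r in((188,192),(228,232)):
    c=edge(r,377,389,'e');print('outer',r,c,atz('top',(c,np.mean(r)-.5),.218));c=edge(r,204,216,'e');print('inner',r,c,atz('top',(c,np.mean(r)-.5),.218))
def redge(c,r0,r1):
    p=g[r0:r1,c:c+6].mean(1);w=np.abs(np.diff(p));w[w<.3*w.max()]=0;r=r0+(w*np.arange(len(w))).sum()/w.sum()+.5
    return atz('top',(c+2.5,r),.2)
for c in(220,250,300,312): print('riser sides',redge(c,168,176),redge(c,241,250))
plan([.51,.1114,.36],180)
E
```

```text
line (184, 188) 274.49369266055044 [ 0.5694 -0.0133  0.218 ]
line (196, 200) 274.45537596626843 [ 0.537  -0.0135  0.218 ]
line (222, 226) 273.556146179402 [ 0.4672 -0.0118  0.218 ]
line (228, 232) 273.5319389485585 [ 0.4511 -0.0119  0.218 ]
riser edge (174, 176) 323.6009900990099 [ 0.6027 -0.1468  0.2   ]
riser edge (240, 243) 323.252741774676 [ 0.4215 -0.1469  0.2   ]
batten (190, 194) 222.15749235474007 231.1908023483366 [0.5488 0.1115 0.254 ]
batten (222, 226) 221.58597285067873 230.32142857142858 [0.465  0.1122 0.254 ]
outer (188, 192) 384.0698579935868 [ 0.5617 -0.3086  0.218 ]
inner (188, 192) 210.4951550387597 [0.5568 0.1583 0.218 ]
outer (228, 232) 382.0045614035088 [ 0.4539 -0.3031  0.218 ]
inner (228, 232) 209.52217841301135 [0.4495 0.1592 0.218 ]
riser sides [0.6082 0.1286 0.2   ] [0.4092 0.1257 0.2   ]
riser sides [0.6068 0.047  0.2   ] [0.411  0.0447 0.2   ]
riser sides [ 0.6088 -0.0892  0.2   ] [ 0.4124 -0.0907  0.2   ]
riser sides [ 0.6083 -0.122   0.2   ] [ 0.4108 -0.1232  0.2   ]
pos [0.4943 0.3427 0.3758] h -179.97107998664492 shift [-0.0156 -0.2313  0.0158] twist units 0.0003213334817233873 F [ 0.1036  0.1061 -0.313 ] w 0.9909317707548222 gf 0.0 t 12.5
```

Request:
{"api": "move_arm", "payload": {"motion": [{"tx": -0.0025, "ty": -0.0385, "tz": 0, "twist": 0}, {"tx": -0.0025, "ty": -0.0385, "tz": 0, "twist": 0}, {"tx": -0.0025, "ty": -0.0385, "tz": 0, "twist": 0}, {"tx": -0.0025, "ty": -0.0385, "tz": 0, "twist": 0}, {"tx": -0.0025, "ty": -0.0385, "tz": 0, "twist": 0}, {"tx": -0.0025, "ty": -0.0385, "tz": 0, "twist": 0}, {"tx": 0, "ty": 0, "tz": 0.03, "twist": 0}, {"tx": 0, "ty": 0, "tz": 0.035, "twist": 0}, {"tx": 0, "ty": 0, "tz": 0.03, "twist": 0}, {"tx": 0, "ty": 0, "tz": 0, "twist": 0}, {"tx": 0, "ty": 0, "tz": 0, "twist": 0}]}}

```text
clock: 13.6
position: [0.5102, 0.1118, 0.2814]
ee_rot: [0.004, -3.141, 0.0]
force: [-0.1, -0.9, 0.4]
width: 1.001
gripper_force: 0.0
```

```bash
python3 - <<'E'
from h import *
np.set_printoptions(precision=4,suppress=True)
plan([.51,.112,.2245],180)
E
```

```text
pos [0.5102 0.1118 0.2814] h -179.8362934233352 shift [0.0001 0.0002 0.0569] twist units 0.0018189619629424669 F [-0.0832 -0.8932  0.3677] w 1.0014711387119046 gf 0.0 t 13.6
```

Request:
{"api": "move_arm", "payload": {"motion": [{"tx": 0, "ty": 0, "tz": 0.025, "twist": 0}, {"tx": 0, "ty": 0, "tz": 0.02, "twist": 0}, {"tx": 0, "ty": 0, "tz": 0.008, "twist": 0}, {"tx": 0, "ty": 0, "tz": 0.003, "twist": 0}, {"tx": 0, "ty": 0, "tz": 0, "twist": 0}]}}

```text
clock: 14.1
position: [0.5109, 0.112, 0.2258]
ee_rot: [-0.003, 3.14, 0.001]
force: [1.6, 0.8, 0.2]
width: 1.001
gripper_force: 0.0
```

Request:
{"api": "move_arm", "payload": {"motion": [{"tx": 0, "ty": 0, "tz": 0, "twist": 0}, {"tx": 0, "ty": 0, "tz": 0, "twist": 0}, {"tx": 0, "ty": 0, "tz": 0, "twist": 0}, {"tx": 0, "ty": 0, "tz": 0, "twist": 0}, {"tx": 0, "ty": 0, "tz": 0, "twist": 0}, {"tx": 0, "ty": 0, "tz": 0, "twist": 0}, {"tx": 0, "ty": 0, "tz": 0, "twist": 0}, {"tx": 0, "ty": 0, "tz": 0, "twist": 0}, {"tx": 0, "ty": 0, "tz": 0, "twist": 0}, {"tx": 0, "ty": 0, "tz": 0, "twist": 0}, {"tx": 0, "ty": 0, "tz": 0, "twist": 0}, {"tx": 0, "ty": 0, "tz": 0, "twist": 0}], "gripper": 1, "squeeze": 40}}

```text
clock: 15.3
position: [0.5103, 0.112, 0.2247]
ee_rot: [0.002, -3.142, -0.0]
force: [-0.5, 1.9, 0.1]
width: 0.234
gripper_force: 40.0
```

Request:
{"api": "move_arm", "payload": {"motion": [{"tx": 0, "ty": 0, "tz": 0, "twist": 0}, {"tx": 0, "ty": 0, "tz": 0, "twist": 0}]}}

```text
clock: 15.5
position: [0.5102, 0.112, 0.2247]
ee_rot: [0.002, -3.141, -0.0]
force: [-1.0, 1.5, -1.0]
width: 0.237
gripper_force: 40.0
```

Request:
{"api": "move_arm", "payload": {"motion": [{"tx": 0, "ty": 0, "tz": 0.001, "twist": 0}, {"tx": 0, "ty": 0, "tz": 0, "twist": 0}, {"tx": 0, "ty": 0, "tz": 0, "twist": 0}]}}

```text
clock: 15.8
position: [0.5103, 0.112, 0.2247]
ee_rot: [-0.002, 3.141, 0.001]
force: [-5.9, 0.4, 11.2]
width: 0.236
gripper_force: 40.0
```

Request:
{"api": "move_arm", "payload": {"motion": [{"tx": 0, "ty": -0.003, "tz": -0.0004, "twist": 0}, {"tx": 0, "ty": -0.006, "tz": 0, "twist": 0}, {"tx": 0, "ty": -0.008, "tz": 0, "twist": 0}, {"tx": 0, "ty": -0.008, "tz": 0, "twist": 0}, {"tx": 0, "ty": -0.008, "tz": 0, "twist": 0}, {"tx": 0, "ty": -0.007, "tz": 0, "twist": 0}, {"tx": 0, "ty": 0, "tz": 0, "twist": 0}]}}

```text
clock: 16.5
position: [0.5109, 0.0714, 0.2247]
ee_rot: [-0.002, 3.14, 0.0]
force: [-0.2, -0.3, 5.2]
width: 0.235
gripper_force: 40.0
```

Sliding well with about 5 N down; 40.6 mm done, about 94 mm to go.

Request:
{"api": "move_arm", "payload": {"motion": [{"tx": 0, "ty": -0.005, "tz": 0, "twist": 0}, {"tx": 0, "ty": -0.008, "tz": 0, "twist": 0}, {"tx": 0, "ty": -0.008, "tz": 0, "twist": 0}, {"tx": 0, "ty": -0.008, "tz": 0, "twist": 0}, {"tx": 0, "ty": -0.008, "tz": 0, "twist": 0}, {"tx": 0, "ty": -0.008, "tz": 0, "twist": 0}, {"tx": 0, "ty": -0.005, "tz": 0, "twist": 0}, {"tx": 0, "ty": 0, "tz": 0, "twist": 0}, {"tx": 0, "ty": 0, "tz": 0, "twist": 0}]}}

```text
clock: 17.4
position: [0.511, 0.0222, 0.2247]
ee_rot: [-0.003, 3.14, 0.0]
force: [-0.4, 1.5, 6.8]
width: 0.239
gripper_force: 40.0
```

```bash
python3 - <<'E'
from h import *
np.set_printoptions(precision=4,suppress=True)
plan([.51,-.0223,.2245],180)
E
```

```text
pos [0.511  0.0222 0.2247] h -179.88974173288062 shift [ 0.0011 -0.0445  0.0002] twist units 0.001225091856882601 F [-0.4358  1.5304  6.77  ] w 0.2385433154274839 gf 39.962283968925476 t 17.4
```

Request:
{"api": "move_arm", "payload": {"motion": [{"tx": 0, "ty": -0.004, "tz": 0, "twist": 0}, {"tx": 0, "ty": -0.006, "tz": 0, "twist": 0}, {"tx": 0, "ty": -0.006, "tz": 0, "twist": 0}, {"tx": 0, "ty": -0.006, "tz": 0, "twist": 0}, {"tx": 0, "ty": -0.006, "tz": 0, "twist": 0}, {"tx": 0, "ty": -0.006, "tz": 0, "twist": 0}, {"tx": 0, "ty": -0.005, "tz": 0, "twist": 0}, {"tx": 0, "ty": -0.003, "tz": 0, "twist": 0}, {"tx": 0, "ty": -0.002, "tz": 0, "twist": 0}, {"tx": 0, "ty": 0, "tz": 0, "twist": 0}, {"tx": 0, "ty": 0, "tz": 0, "twist": 0}, {"tx": 0, "ty": 0, "tz": 0, "twist": 0}]}}

```text
clock: 18.6
position: [0.5113, -0.0205, 0.2248]
ee_rot: [-0.005, 3.14, 0.002]
force: [0.4, 5.6, 7.9]
width: 0.239
gripper_force: 40.0
```

```bash
python3 - <<'E'
from h import *
np.set_printoptions(precision=4,suppress=True)
ims={c:arm.get_image(c) for c in('top','side')}
plan([.51,-.0223,.2245],180)
for q in('board_line','riser_edge','funnel','jug'): print(q,[[(p.round(1),round(f,2)) for p,f in pl(c,q)[:2]] for c in('top','side')])
a=ims['top'][160:260,270:470,::-1];b=ims['side'][130:230,200:400,::-1]
cv2.imwrite('pics/fin.png',np.vstack([cv2.resize(x,None,fx=3,fy=3,interpolation=cv2.INTER_CUBIC) for x in(a,b)]))
for y in(-.1469,-.4369): print(y,proj('top',[.51,y,.218]),proj('side',[.51,y,.218]))
E
```

```text
pos [ 0.5113 -0.0205  0.2248] h -179.82356641320482 shift [ 0.0013 -0.0018  0.0003] twist units 0.001960373186612843 F [0.3969 6.1437 7.7473] w 0.23458553094904677 gf 39.963111877441406 t 18.7
board_line [[(array([322.2, 208.1]), 0.93), (array([197.2, 138.2]), 0.3)], []]
riser_edge [[(array([342., 207.]), 0.44)], []]
funnel [[(array([441.2, 145.1]), 0.85), (array([409.6, 300.1]), 0.77)], [(array([293.8, 149.3]), 0.85), (array([259.5, 156.2]), 0.75)]]
jug [[], [(array([170.6, 293.4]), 0.59), (array([292.9, 197.1]), 0.44)]]
-0.1469 [324.0246 208.0452] [283.7791 183.9788]
-0.4369 [431.5661 209.1187] [300.1047 141.8665]
```

View pics/fin.png

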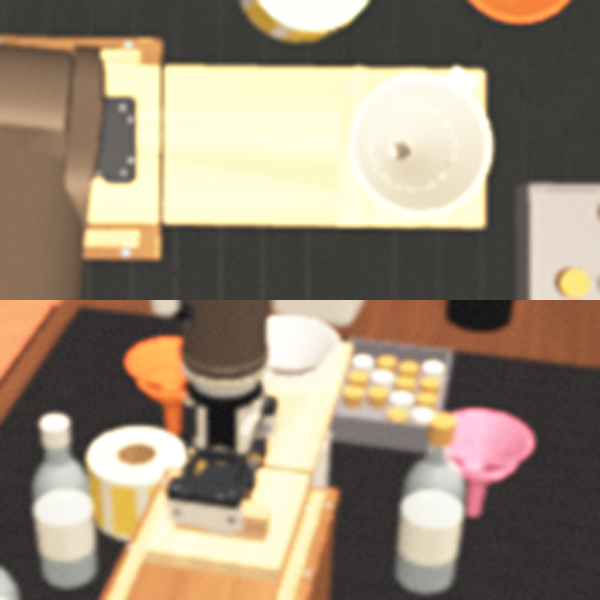

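The line sits at the riser's edge (top px 324, predicted 324.0), the outer end is at 432 (predicted 431.6), and the funnel is seated. Quick check of the spanner before handing in.

```bash
python3 - <<'E'
from h import *
np.set_printoptions(precision=4,suppress=True)
for c in('top','side'):
    im=arm.get_image(c)
    print(c,[(p.round(1),round(f,2)) for p,f in pl(c,'spanner_eye')[:2]])
    if c=='side': cv2.imwrite('pics/sp.png',cv2.resize(im[270:390,100:220,::-1],None,fx=5,fy=5,interpolation=cv2.INTER_CUBIC))
print(tri((169,292),(115.7,148.6)))
E
```

```text
top [(array([114. , 142.6]), 0.57)]
side [(array([192.6, 277.3]), 0.61)]
(array([0.6615, 0.4034, 0.2587]), np.float64(0.008030066764015015))
```

View pics/sp.png

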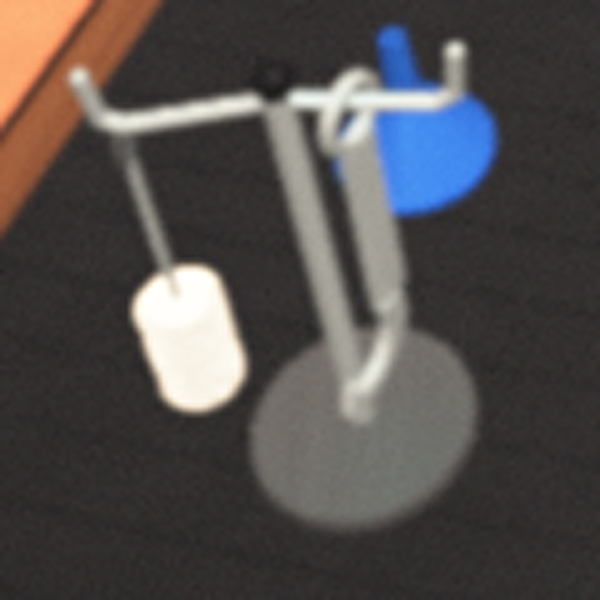

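The spanner hangs at rest, plumb, with its eye around the bar at about z 0.259 (side crop (348,110)). Handing in.

```bash
python3 -c "
from cell import arm
print(arm.sign_off())"
```

```text
the job is handed in; nothing more can be done
None
```

I handed the job in, and no verdict came back: the spanner hangs by its eye on the free hook, let go, and the board is held flat with its line about 2 mm or less from the riser's edge, the funnel still seated. I did not measure the spout against the jug's middle.

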